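# Fit a stirrer shaft through its two guides and hold it

## Task

Set up the small stirring stand for a run: slide its lower guide home by the knob, against the stop beneath the upper guide, then press the upright cam lever down flat to lock it there. Take the longer of the two shafts with a coupling out of the grey block and pass it from above through the upper guide and then the lower one, until its foot is about halfway down the beaker. Finish while holding the shaft there in the gripper, still, coupling clear above the upper guide and foot clear of the beaker, so that a colleague can fit the collar; leave the other rods and the things on the bench where they are, and do not push the beaker about.

Things in the scene. Friction and masses are not known exactly. Their poses are not given: they have to be found in the camera images.
- stand: stirring stand, fixed, placed and turned anew each time. Origin on the bench under the guide axis; z up, x to the back (column), y to the rail's outer end. Base plate x -45..105, y -55..210 mm, 6 thick. Column at x 65..91, y -20..20; it and its forward arm (26 wide) with the upper guide reach up to z 150. Rail along y at x 35..55, y -32..183, top at z 78
- upper_mouth (a point): centre of the top rim of the upper guide, a fixed vertical bush on the front end of the arm, 150 mm above the bench. White bush, 22 mm tall, outer diameter 33 mm with its housing; funnel mouth 24 mm wide on top, tapering over 10 mm to a bore of 13 mm. Its underside is 128 mm above the bench
- lower_mouth (a point): centre of the top rim of the lower guide, 84 mm above the bench: a bush of the same shape and size (funnel 24 mm, bore 13 mm, 22 mm tall, underside at 62 mm) on the front of the sliding saddle. At joint guide_slide = 0 it is exactly under the upper guide
- guide_slide (a joint): position of the lower guide's saddle along the rail, m: 0 = home at its stop under the upper guide, grows as it is slid out along the stand's +y, at most 0.07. About 2 N moves it when the lever is up; clamped it holds 15 N and more
- knob_top (a point): centre of the top of the black pull knob at the saddle's outer end: upright cylinder 16 mm in diameter, 20 mm tall (below it a 10 mm stem stands on the saddle, whose top is 25 mm below this point). In the stand's frame at x 45 mm, y 97 mm + guide_slide, z 110 mm. The lever stands 37 mm inward of it (towards -y)
- cam_lever (a joint): angle of the cam lever on the saddle, rad: 0 = upright, free; it is pressed over to the front (the stand's -x) and down to 1.57 = flat, locked. It stays where it is left; it needs 1 to 2 N at the tip, and up to about 10 N over the last 0.4 rad as the cam bites on the rail
- lever_pivot (a point): centre of the lever's pivot pin (axis along the stand's y), at x 45 mm, y 60 mm + guide_slide, z 89 mm in the stand's frame
- lever_tip (a point): tip of the lever, 67 mm from the pivot: straight black lever 13 to 14 mm wide (along y), 8 mm thick, with a rounded 15 mm thick end
- beaker: 25 ml glass beaker, 39 mm wide, 50 mm tall, standing on the stand's base (its underside at z 6 mm) under the guides; inside about 30 mm wide, floor 3 mm thick, rim 56 mm above the bench. Origin: centre of its underside. Loose
- block: fixed grey plastic block 135 x 50 x 60 mm (its x, y, z) with three blind vertical holes of 12 mm, 50 mm deep, 45 mm apart along its x; origin: centre of its underside. Rods stand in the holes, any in any
- shaft: the shaft to fit, the longer one: steel rod 10 mm in diameter, 140 mm long, with a dark coupling 18 mm in diameter and 40 mm tall on top (overall 180 mm, about 0.14 kg); origin: centre of its foot (slightly tapered), z along the rod towards the coupling. It stands upright in one of the block's holes, foot 10 mm above the bench, coupling from 150 to 190 mm
- short_shaft: the shorter shaft: the same but 95 mm of rod under the coupling (overall 135 mm), standing in another hole; to be left. Origin: centre of its foot
- glass_rod: plain glass rod, 8 mm in diameter, 165 mm long, without coupling, standing in another hole; to be left. Origin: centre of its foot
- tweezers: steel tweezers 125 mm long lying on the bench, to be left; origin: middle of the underside
- petri_dish: petri dish 59 mm wide, 14 mm tall, to be left; origin: middle of the underside
- marker: marker pen 137 mm long, 14 mm thick, to be left; origin: middle of the underside
- pipette_bulb: red rubber pipette bulb 76 x 44 x 44 mm, to be left; origin: middle of the underside
- timer: bench timer 64 x 64 x 19 mm, to be left; origin: middle of the underside
Not all that is in view belongs to the job. What is shaped like the beaker but orange is not meant.

How it is judged (in metres and radians):
On the way, in this order (a step that is already met when the one before it is completed fails the run):
1. the lower guide is home under the upper one, the lever still up (value of joint guide_slide below 0.002 m and value of joint cam_lever below 1 rad), for 0.1 s.
2. the cam lever is pressed flat with the guide home (value of joint guide_slide below 0.003 m and value of joint cam_lever above 1.4 rad), for 0.2 s.
3. the shaft's foot has entered the upper guide from above (horizontal distance between shaft and upper_mouth below 0.006 m and z of shaft in the frame of upper_mouth between -0.06 and -0.01 m), for 0.02 s.
At the end, for the whole second after the job is handed in: guide home (3 mm), lever flat (over 1.4 rad); shaft through both guides (foot within 6 mm of the axis, within 0.08 rad of it), foot 18 to 46 mm above the bench (beaker: floor 9, rim 56), gripped, at rest, not touching the upright beaker (all of step 2 and horizontal distance between shaft and lower_mouth below 0.006 m and horizontal distance between shaft and upper_mouth below 0.008 m and angle between the z axis of shaft and the z axis of stand, either way round below 0.08 rad and z of shaft in the frame of stand between 0.018 and 0.046 m and contact force between the fingers and shaft above 2 N and contact force between shaft and beaker below 0.3 N and linear speed of shaft below 0.01 m/s and angle between beaker's own z axis and vertical below 0.1 rad); the arm keeps its last pose, push and grip.
It fails at once if a thing on the bench is pushed or carried off (over 40 mm) (distance of any of tweezers, petri_dish, marker, pipette_bulb, timer from where it was at the start of the episode above 0.04 m).
It fails at once if the short shaft or the glass rod is taken out of the block (height (world z) of any of short_shaft, glass_rod above 0.055 m).
It fails at once if the beaker is pushed over 12 mm out of place or tipped (distance of beaker from where it was at the start of the episode above 0.012 m or angle between beaker's own z axis and vertical above 0.3 rad).
It also fails if it takes over 61 s, if anything falls off the work surface, if the arm or the gripper's body presses on something with over 40 N, if the wrist force passes 120 N, or if a joint passes its speed limit or range.

## Robot

A 6-joint arm with a two-finger parallel gripper is mounted at the origin on a cart in front of the work surface, level with it; the furniture and walls round the work are solid. World frame = base frame: x ahead of the robot, y to its left, z up, the work surface at z = 0. Lengths are in mm, angles in rad, forces in N, time in s.
With the tool pointing down it reaches from about 350 to 975 mm from the base axis. Payload 7.1 kg.
Tool frame: the origin (TCP) lies on the centre line of the jaws, within the pads' length; the fingertips stand 17 mm ahead of it and the grasp point (between the pads) lies 2 mm behind it (tip_extent is the distance from the TCP to the fingertips, in mm); z points along the fingers, y is the line along which they close (so a half turn about z gives the same grasp; the last joint's range is limited). The gripper opens to 88 mm and grips with 3 to 60 N. Pads are 20 mm wide; open, the fingers measure 115 mm over their backs; the gripper's body (75 mm by 178 mm) begins 61 mm behind the grasp point.
Start: joints at [1.128, 0.423, 1.63, -0, 1.089, -0.019], TCP at [256.985, 569.705, 239.675] pointing down, gripper open.
Joint ranges: [-3, 3], [-0.9, 2.11], [0.09, 2.58], [-1.31, 4.45], [0.11, 2.69], [-2.54, 2.54]. Speed limits (rad/s): [2.39, 2.39, 3.01, 3.14, 3.14, 3.14].

## Interface

Orientations are given as a rotation vector (axis times angle).
In Python, from workcell import get_obs, get_image, camera_model, close_job, look_for, outline_of, pinpoint, tip_extent gives the robot as it stands.
- The arm moves only by the shell command python3 -m jog 'ROWS'. ROWS is text: rows parted by semicolons, each of 7 numbers parted by spaces: the shift along the tool's x, y, z as a fraction of full scale, then the turn, a rotation vector about the tool's x, y, z as a fraction of full scale, then the closure, from -1 (fully open) to 1 (shut). A call has 1 to 8 rows; each row is the pose to reach, as a shift and turn from the pose commanded when the call began, along the tool's axes at that moment; what a row does not reach only later rows make up. Full scale, the value 1, is 0.2 m for a shift and 30 degrees for a turn. A row lasts 1/10 s, in which the tool goes at most 50 mm and 8.59 degrees, less where a joint would pass 70% of its speed; a pose out of reach is approached as far as the arm can. A call with a number of a shift or a turn outside -1 to 1 is refused whole. A call with a gripper value outside its range is refused whole. The fingers move at their own pace and stop on an object; the grip force is fixed at half the most. Time passes only in rows, so rows that repeat a pose let the fingers close. It gives the time, the measured TCP pose, the force, the opening and the grip force at its end, in the units of the state.
- get_obs(): the state, without advancing time (a new reading comes with each control period).
- get_image(name): name is "scene" or "top"; returns the picture (384x512x3 uint8, red, green, blue); there is no depth.
- camera_model(name): a dict with "fx", "fy", "cx", "cy" (pixels), "dist_coeffs" ([k1, k2, p1, p2, k3] as OpenCV has them; the pictures are not rectified), "origin" and "orientation" of the camera in the world. Camera axes: x right, y down, z forward; pixel columns grow to the right and rows downward; lengths in mm; the calibration is good to about 2 mm. A picture is of the moment at which its call begins. camera_model takes no time and is no camera call.
- close_job(): hands the job in; it is judged then, once.
Trained networks look in the newest picture that a camera, given by its name, has taken for a name from the list of things; names that differ only in an ending like _2 or _b are one class to them, and where a whole thing is asked for, a point or a joint stands for the part that bears it (a point fixed in the world has none). Each returns a list of dicts, best first, with "confidence" (0 to 1); they miss things now and then, are a little off and sometimes report something else, mostly with a low value. They report only what shows in the picture. A call takes as long as a camera call. They do not tell look-alikes from the thing itself.
- look_for(target, camera): "xyz" ([x, y, z] in mm, in the coordinates of the camera as it stood for that picture, good to about 4 mm: the middle of the surface that is visible of it).
- outline_of(target, camera): "mask" (384x512 bool, what is visible of it).
- pinpoint(target, camera): "xyz" ([x, y, z] in mm, in the coordinates of the camera as it stood for that picture, good to about 4 mm: a listed point, or the origin of a listed thing).
The state is a dict: "t": time; "qpos": joint angles; "qvel": joint speeds; "joint_torque": joint torques, N m; "ee_pos": TCP position; "orientation": TCP orientation; "ft_force": force on the tool from outside, world axes, zero at the start; "moment": the same for the moment, N m; "width": finger opening in mm; "grasp_force": force on a finger pad.
Only numpy, scipy, OpenCV 4.12 (cv2) and the standard library are available. Lean on these libraries where they do the work, as an engineer would, in place of code of your own. Each camera call takes 0.05 s, during which the arm holds its last target. There are 200 camera calls.

## Working session

There is one attempt and no reset: what is moved stays moved. The work goes in short steps, Python scripts to look and compute and a shell command to move; the robot and the scene stay as the last step left them, time stands still between calls to the robot, and variables do not carry over. Pictures are saved under pics/ and viewed, at most 11 in all, crops included, and the job is handed in when it is done.

```bash
mkdir -p pics
cat > h.py <<'E'
import numpy as np, cv2
from scipy.spatial.transform import Rotation as R
from workcell import *
np.set_printoptions(precision=1,suppress=True)
def cam(n):
    m=camera_model(n); o=np.array(m["orientation"],float)
    Rm=o if o.shape==(3,3) else R.from_rotvec(o).as_matrix()
    K=np.array([[m["fx"],0,m["cx"]],[0,m["fy"],m["cy"]],[0,0,1.]])
    return K,np.array(m["dist_coeffs"]),np.array(m["origin"],float),Rm
def world(n,p): K,d,o,Rm=cam(n); return Rm@np.array(p)+o
def pix(n,P):
    K,d,o,Rm=cam(n); return cv2.projectPoints((np.atleast_2d(P)-o)@Rm,np.zeros(3),np.zeros(3),K,d)[0][:,0]
def ray(n,uv):
    K,d,o,Rm=cam(n); u=cv2.undistortPoints(np.array([[uv]],float),K,d)[0,0]; return o,Rm@np.array([u[0],u[1],1])
def onz(n,uv,z): o,r=ray(n,uv); return o+r*(z-o[2])/r[2]
def tri(uv1,uv2,n1="scene",n2="top"):
    A=[];b=[]
    for n,uv in((n1,uv1),(n2,uv2)):
        o,r=ray(n,uv); r/=np.linalg.norm(r); P=np.eye(3)-np.outer(r,r); A.append(P); b.append(P@o)
    return np.linalg.lstsq(np.vstack(A),np.hstack(b),rcond=None)[0]
def save(n,f): 
    im=get_image(n); cv2.imwrite("pics/"+f,im[:,:,::-1]); return im
E
python3 - <<'E'
from h import *
print(get_obs()); print(camera_model("scene"),camera_model("top"))
for n in("scene","top"):
    save(n,n+"0.png")
    for t in("upper_mouth","lower_mouth","knob_top","lever_pivot","lever_tip","beaker","block","shaft","short_shaft","glass_rod","stand"):
        for r in pinpoint(t,n)[:3]:
            w=world(n,r["xyz"]); print(n,t,round(r["confidence"],2),w,pix(n,w)[0])
E
```

```text
{'t': 0.0, 'qpos': array([ 1.1,  0.4,  1.6,  0. ,  1.1, -0. ]), 'qvel': array([ 0., -0.,  0., -0., -0.,  0.]), 'joint_torque': array([ -0. , -54.5, -27.4,   0.1,   0. ,  -0. ]), 'ee_pos': array([256.8, 569.2, 238.9]), 'orientation': array([-0.7, -3.1,  0. ]), 'ft_force': array([0.1, 0.5, 0. ]), 'moment': array([-0.,  0., -0.]), 'grasp_force': 0.0, 'width': 87.7622432243926}
{'fx': 353.6665883383294, 'fy': 353.6665883383294, 'cx': 257.00272754618527, 'cy': 191.1510540267478, 'dist_coeffs': array([-0.1,  0. ,  0. ,  0. ,  0. ]), 'origin': array([  70.1, -277.9,  523.7]), 'orientation': array([-2. ,  0.7, -0.4])} {'fx': 361.79694163006775, 'fy': 361.79694163006775, 'cx': 257.0985153781335, 'cy': 195.96244722299645, 'dist_coeffs': array([0., 0., 0., 0., 0.]), 'origin': array([ 406.3,  282.9, 1141.4]), 'orientation': array([-2.2,  2.1, -0.1])}
scene upper_mouth 0.7 [464.8  26.5 149.9] [329.2 253.8]
scene upper_mouth 0.28 [459.4 505.   -1. ] [195.2 214.4]
scene lower_mouth 0.63 [464.6  63.5  84.6] [310.7 272.1]
scene lower_mouth 0.22 [449.1 572.1  -3.9] [181.1 206.9]
scene knob_top 0.8 [52
[... 802 characters left out ...]
.4 109. ] [307.7 203.1]
top lever_pivot 0.75 [520.8 117.8  86. ] [319.6 206.1]
top lever_pivot 0.26 [528.3 153.9 109.9] [308.3 202.4]
top lever_tip 0.66 [524.1 118.   88.9] [319.7 204.8]
top lever_tip 0.65 [472.2  24.3   2.2] [345.6 224.8]
top lever_tip 0.52 [512.7 114.7 151.6] [324.5 206.5]
top block 0.74 [503.8 366.3  -2.6] [236.8 213.3]
top block 0.69 [530.5 153.8 108.2] [308.2 201.7]
top block 0.32 [465.2 495.3  -0.6] [195.6 224.9]
top shaft 0.63 [507.9 366.   10.1] [236.6 211.7]
top short_shaft 0.57 [660.4 357.9  -1.7] [240.4 164.9]
top short_shaft 0.42 [552.2 347.8  13.6] [242.6 197.6]
top glass_rod 0.61 [466.4 378.4  11.3] [232.3 224.8]
top stand 0.73 [468.2  22.8  -1.9] [345.8 226.1]
```

```bash
python3 -c "
import cv2,numpy as np
a=cv2.imread('pics/scene0.png');b=cv2.imread('pics/top0.png')
cv2.imwrite('pics/both0.png',cv2.resize(np.vstack([a,b]),(800,1200)));
"
```

```text
(no output)
```

View pics/scene0.png

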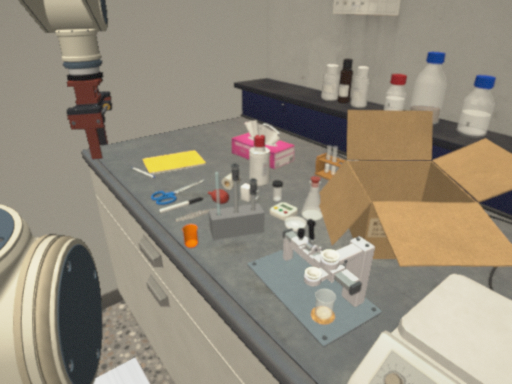

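View pics/top0.png

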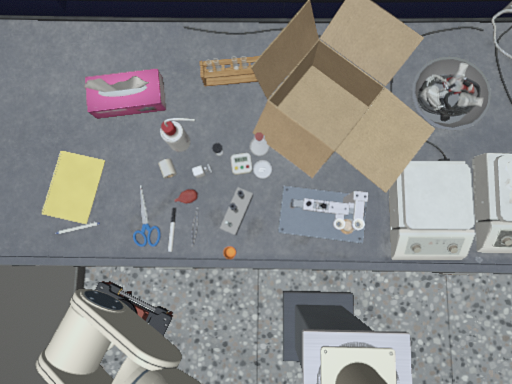

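The scene view shows the stand around (320,270), the grey block with three rods at (236,215), and the orange decoy beaker at (191,236). The top view shows the stand at (325,210) and the block at (237,211). Next I'll fit the stand and block poses and check them on one enlarged crop.

```bash
cat > fit.py <<'E'
from h import *
from scipy.optimize import least_squares
def P(p,x,y,z):
    c,s=np.cos(p[2]),np.sin(p[2]); return np.array([p[0]+c*x-s*y,p[1]+s*x+c*y,z])
def ann(im,n,pts,box,k,col=(0,0,255)):
    u0,v0,u1,v1=box; a=cv2.resize(im[v0:v1,u0:u1,::-1],None,fx=k,fy=k,interpolation=cv2.INTER_CUBIC)
    for uv in pix(n,np.array(pts)):
        q=((uv-[u0,v0]+.5)*k-.5).astype(int); cv2.circle(a,tuple(map(int,q)),1,col,-1)
    return a
def circ(p,x,y,z,r): return [P(p,x+r*np.cos(t),y+r*np.sin(t),z) for t in np.linspace(0,6.28,24)]
E
cat > m.py <<'E'
from fit import *
obs=[]
names={"upper_mouth":lambda p:P(p,0,0,150),"lower_mouth":lambda p:P(p,0,p[3],84),"knob_top":lambda p:P(p,45,97+p[3],110),"lever_pivot":lambda p:P(p,45,60+p[3],89),"stand":lambda p:P(p,0,0,0)}
p0=np.array([467,25,-.1,38])
for k in range(3):
  for n in("scene","top"):
    get_image(n)
    for t in names:
        for r in pinpoint(t,n)[:2]:
            w=world(n,r["xyz"])
            if np.linalg.norm(w-names[t](p0))<18: obs.append((t,w,n))
f=lambda p:np.concatenate([(names[t](p)-w)*[1,1,.3] for t,w,n in obs])
s=least_squares(f,p0,x_scale=[1,1,.01,1],loss="soft_l1"); p=s.x; print("stand",p,np.degrees(p[2]),len(obs))
for n in("scene","top"): print(n,[(t,(w-names[t](p))) for t,w,m in obs if m==n][:5])
ims={n:get_image(n) for n in("scene","top")}
for t in("block","shaft","short_shaft","glass_rod"):
  for n in("scene","top"):
    get_image(n)
    for r in pinpoint(t,n)[:2]: print(t,n,round(r["confidence"],2),world(n,r["xyz"]))
pts=circ(p,0,0,150,12)+circ(p,0,0,150,16.5)+circ(p,0,p[3],84,16.5)+circ(p,45,97+p[3],110,8)
pts+=[P(p,x,y,6) for x in(-45,105) for y in np.linspace(-55,210,30)]
np.save("stand.npy",p)
for n in ims: cv2.imwrite(f"pics/raw_{n}.png",ims[n][:,:,::-1])
cv2.imwrite("pics/a_scene.png",ann(ims["scene"],"scene",pts,(200,150,390,345),4)[:600*2:,:])
a=ann(ims["scene"],"scene",pts,(240,200,390,345),4); b=cv2.resize(ims["scene"][150:245,205:275,::-1],None,fx=2.8,fy=4)
cv2.imwrite("pics/a_scene.png",a)
cv2.imwrite("pics/a_top.png",ann(ims["top"],"top",pts,(210,170,380,250),4.7))
bc=cv2.resize(ims["scene"][155:245,200:280,::-1],None,fx=5,fy=5,interpolation=cv2.INTER_CUBIC); cv2.imwrite("pics/a_block.png",bc)
E
python3 m.py
```

```text
stand [467.6  24.6  -0.1  37.3] -6.005102904692892 29
scene [('upper_mouth', array([-3.7, -0.1,  1. ])), ('lower_mouth', array([-3.5,  0.7,  0.9])), ('knob_top', array([ 0.5,  2.3, -2.9])), ('lever_pivot', array([ 1.3, -2.7,  0.1])), ('stand', array([-1.4,  3. , -6.1]))]
top [('upper_mouth', array([ 1.6, -0.9,  1.6])), ('lower_mouth', array([ 0.4, -2.7, -0.4])), ('knob_top', array([ 1.6, -2.6,  1.4])), ('lever_pivot', array([-0.3,  0.1, -3. ])), ('stand', array([ 1.5, -3.7, -2.6]))]
block scene 0.58 [504.  368.2  -1.5]
block scene 0.18 [644.5 292.5   1.1]
block top 0.71 [502.3 363.4  -0. ]
shaft top 0.45 [506.6 366.4  10. ]
shaft top 0.2 [511.2 114.  150.7]
short_shaft scene 0.67 [469.   63.2  85.6]
short_shaft top 0.45 [552.1 347.2  14.3]
glass_rod scene 0.61 [465.1  28.   -3.2]
glass_rod scene 0.61 [662.8 357.9   1.4]
glass_rod top 0.43 [468.9 381.1   8.2]
```

View pics/a_scene.png

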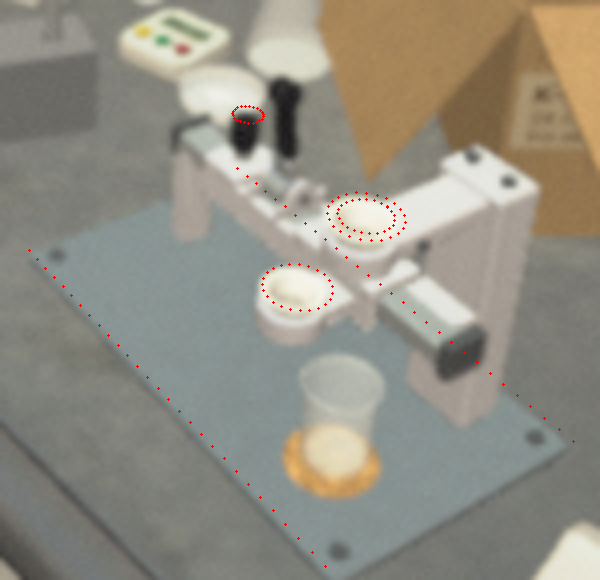

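View pics/a_top.png

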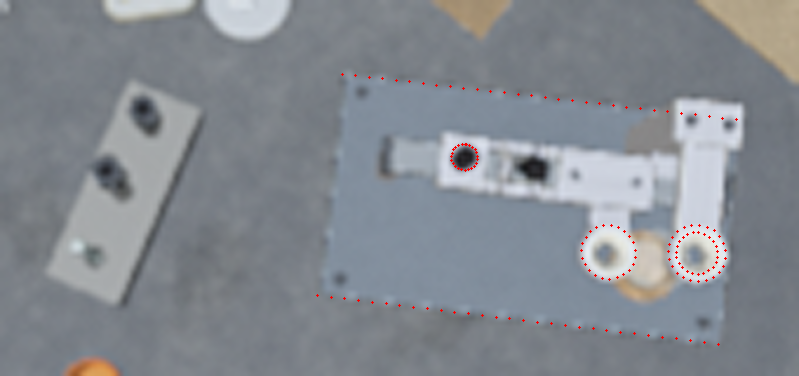

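View pics/a_block.png

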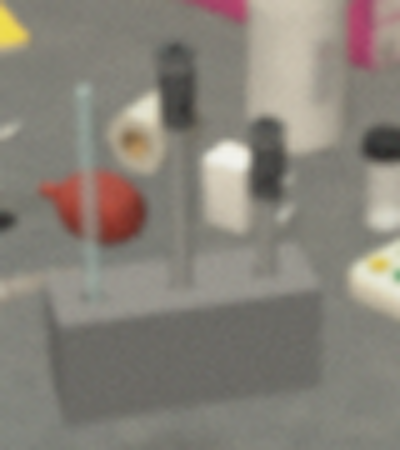

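Candidates for the shaft:
- **(217,190):** thin, pale and without a coupling, so this is the glass rod.
- **(236,172):** coupling top clearly the highest and a long bare rod below it, so this is the long shaft.
- **(253,182):** coupling low, just above the block, so this is the short shaft.

The crop confirms that the middle one is the shaft to fit. The stand overlay also matches to about 1 px. I'll start with the knob.

```bash
cat > go.py <<'E'
# usage: go.py s|w x y z yawdeg(of tool y axis, world)  -> fractions to reach target TCP, tool down
import sys; from fit import *
o=get_obs(); p=np.load("stand.npy"); f,x,y,z,yaw=sys.argv[1],*map(float,sys.argv[2:])
T=P(p,x,y,z) if f=="s" else np.array([x,y,z])
Rt=R.from_rotvec(o["orientation"]); a=np.radians(yaw)
yt=np.array([np.cos(a),np.sin(a),0]); zt=np.array([0,0,-1.]); G=np.c_[np.cross(yt,zt),yt,zt]
np.set_printoptions(precision=4,suppress=True)
c,s=np.cos(p[2]),np.sin(p[2]); d=o["ee_pos"]-[p[0],p[1],0]
print("shift",Rt.inv().apply(T-o["ee_pos"])/200,"turn",(Rt.inv()*R.from_matrix(G)).as_rotvec()/np.radians(30))
print("t",o["t"],"pos",o["ee_pos"],"stand",c*d[0]+s*d[1],-s*d[0]+c*d[1],"F",o["ft_force"],"w",o["width"],"g",o["grasp_force"]); print(Rt.as_matrix())
E
python3 go.py s 45 175 240 84; python3 go.py s 45 175 240 -96
```

```text
shift [-2.02   -1.1501 -0.0016] turn [-0.      0.     -0.6094]
t 3.9 pos [256.988  569.6984 239.6691] stand -266.49421299076414 520.1207669953516 F [-0.0276  0.0479 -0.7333] w 87.992656853527 g 0.0
[[-0.9115  0.4112  0.    ]
 [ 0.4112  0.9115 -0.    ]
 [-0.     -0.     -1.    ]]
shift [-2.02   -1.1501 -0.0016] turn [0.0001 0.     5.3906]
t 3.9 pos [256.988  569.6984 239.6691] stand -266.49421299076414 520.1207669953516 F [-0.0276  0.0479 -0.7333] w 87.992656853527 g 0.0
[[-0.9115  0.4112  0.    ]
 [ 0.4112  0.9115 -0.    ]
 [-0.     -0.     -1.    ]]
```

```bash
R="-1 -0.57 0 0 0 0 1"; python3 -m jog '-1 -0.57 0 0 0 0 1; -1 -0.57 0 0 0 0 1; -1 -0.57 0 0 0 0 1; -1 -0.57 0 0 0 0 1; -1 -0.57 0 0 0 0 1; -1 -0.57 0 0 0 0 1'; python3 -m jog '-1 -0.57 0 0 0 -0.61 1; -1 -0.57 0 0 0 -0.61 1; -1 -0.57 0 0 0 -0.61 1; -1 -0.57 0 0 0 -0.61 1; -1 -0.57 0 0 0 -0.61 1; -1 -0.57 0 0 0 -0.61 1; -1 -0.57 0 0 0 -0.61 1'; python3 go.py s 45 165 111 84
```

```text
t: 4.5
ee_pos: [394.2, 380.8, 239.8]
orientation: [0.667, 3.07, -0.001]
ft_force: [-1.1, 0.0, 0.2]
width: 43.0
grasp_force: 0.0
t: 5.2
ee_pos: [527.9, 197.6, 239.5]
orientation: [-0.166, -3.137, -0.001]
ft_force: [-0.4, 0.1, -0.9]
width: 0.5
grasp_force: 0.0
shift [-0.0161 -0.0675  0.6426] turn [ 0.0007 -0.0008 -0.0023]
t 5.2 pos [527.8981 197.6496 239.5335] stand 41.85198126767558 178.45542229844918 F [-0.3985  0.0738 -0.8526] w 0.5291989276881487 g 0.0
[[-0.9944  0.1057 -0.0004]
 [ 0.1057  0.9944  0.0004]
 [ 0.0004  0.0004 -1.    ]]
```

```bash
python3 -m jog '-0.015 0 0.3 0 0 0 1; -0.015 0 0.55 0 0 0 1; -0.015 0 0.64 0 0 0 1; -0.015 0 0.64 0 0 0 1'; python3 -m jog '0 -0.1 0 0 0 0 1;0 -0.15 0 0 0 0 1; 0 -0.2 0 0 0 0 1; 0 -0.24 0 0 0 0 1; 0 -0.24 0 0 0 0 1';  python3 go.py s 45 120 111 84
```

```text
t: 5.6
ee_pos: [527.1, 197.9, 107.9]
orientation: [-0.16, -3.13, 0.004]
ft_force: [-0.1, -0.8, 0.7]
width: 0.6
grasp_force: 0.0
t: 6.1
ee_pos: [526.1, 148.7, 112.5]
orientation: [0.165, 3.136, 0.0]
ft_force: [-0.1, -0.7, -0.1]
width: 0.5
grasp_force: 0.0
shift [ 0.0009 -0.0479  0.0076] turn [ 0.0003  0.0022 -0.0007]
t 6.1 pos [526.0984 148.6961 112.5289] stand 45.18352261442631 129.58227510095452 F [-0.0848 -0.72   -0.1044] w 0.4650577468259771 g 0.0
[[-0.9945  0.1049  0.0012]
 [ 0.1049  0.9945  0.0001]
 [-0.0012  0.0002 -1.    ]]
```

```bash
python3 -m jog '0 -0.02 0 0 0 0 1;0 -0.04 0 0 0 0 1; 0 -0.04 0 0 0 0 1'
python3 - <<'E'
from fit import *
p=np.load("stand.npy")
a=get_image("scene")
for t in ("knob_top","lower_mouth","lever_pivot"):
  for r in pinpoint(t,"scene")[:1]: print(t,r["confidence"],world("scene",r["xyz"]))
b=get_image("top")
for t in ("knob_top","lower_mouth"):
  for r in pinpoint(t,"top")[:1]: print(t,r["confidence"],world("top",r["xyz"]))
cv2.imwrite("pics/b.png",ann(a,"scene",circ(p,0,0,84,16.5),(240,170,390,320),4))
E
```

```text
t: 6.4
ee_pos: [525.1, 141.1, 111.8]
orientation: [0.164, 3.137, -0.0]
ft_force: [-0.3, 1.1, 0.3]
width: 0.4
grasp_force: 0.0
knob_top 0.97 [521.9 127.6 107.4]
lower_mouth 0.65 [465.6  32.9  83.9]
lever_pivot 0.77 [516.6  83.1  87.9]
```

View pics/b.png

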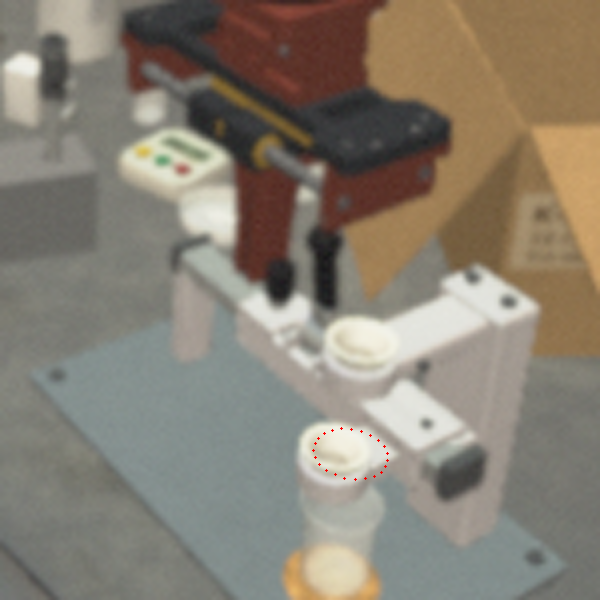

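The crop shows the fingers pushing the knob at (280,280) and the lower guide at (340,447). Its predicted home ring is about 8 px further on, so roughly 6 mm remains. I'll keep pushing until the force rises.

```bash
python3 -m jog '0 -0.01 0 0 0 0 1;0 -0.02 0 0 0 0 1; 0 -0.02 0 0 0 0 1';  python3 -m jog '0 -0.01 0 0 0 0 1;0 -0.01 0 0 0 0 1'; python3 -m jog '0 -0.008 0 0 0 0 1;0 -0.008 0 0 0 0 1'; python3 go.py s 45 110 111 84 | tail -4
```

```text
t: 7.05
ee_pos: [524.5, 137.2, 111.6]
orientation: [-0.164, -3.137, 0.0]
ft_force: [0.0, 0.3, -1.0]
width: 0.5
grasp_force: 0.3
t: 7.25
ee_pos: [524.3, 135.2, 111.6]
orientation: [-0.164, -3.137, 0.0]
ft_force: [0.2, 0.2, -0.3]
width: 0.3
grasp_force: 0.2
t: 7.45
ee_pos: [524.1, 133.6, 111.7]
orientation: [-0.164, -3.137, 0.0]
ft_force: [-0.1, 0.4, -1.0]
width: 0.5
grasp_force: 0.3
t 7.45 pos [524.1399 133.6483 111.6656] stand 44.809967800175585 114.41213551402441 F [-0.0765  0.4282 -0.9875] w 0.5408168723308371 g 0.27646562084555626
[[-0.9945  0.1043 -0.0001]
 [ 0.1043  0.9945 -0.0001]
 [ 0.0001 -0.0001 -1.    ]]
```

```bash
for i in 1 ; do python3 -m jog '0 -0.006 0 0 0 0 1;0 -0.01 0 0 0 0 1'|grep -E "ee_pos|ft"; python3 -m jog '0 -0.006 0 0 0 0 1;0 -0.01 0 0 0 0 1;0 -0.01 0 0 0 0 1'|grep -E "ee_pos|ft"; python3 -m jog '0 -0.006 0 0 0 0 1;0 -0.006 0 0 0 0 1'|grep -E "ee_pos|ft";done
```

```text
ee_pos: [524.1, 132.6, 111.7]
ft_force: [-1.3, 9.5, -1.3]
ee_pos: [524.1, 132.4, 111.8]
ft_force: [-1.1, 16.6, -4.0]
ee_pos: [524.2, 132.2, 111.8]
ft_force: [-1.3, 24.2, -4.1]
```

The guide is home against its stop at 24 N. Before I go behind the lever, I'll triangulate the corner of the box flap: scene pixel (333.7,244.5), top pixel (312,178.5).

```bash
python3 -c "
from h import *
print(tri((333.7,244.5),(312,178.5)))
for z in(50,100,150,200): print(onz('top',(312,178.5),z),onz('scene',(333.7,244.5),z))"; python3 -m jog '0 0.03 0 0 0 0 1;0 0.05 -0.1 0 0 0 1;0 0.05 -0.3 0 0 0 1; 0 0.05 -0.5 0 0 0 1; 0 0.05 -0.5 0 0 0 1'; python3 go.py s 70 60 205 84
```

```text
[611.9 132.5  41.4]
[609.1 134.8  50. ] [603.7 124.4  50. ]
[599.8 141.6 100. ] [547.4  82.  100. ]
[590.5 148.4 150. ] [491.   39.5 150. ]
[581.2 155.1 200. ] [434.7  -3.  200. ]
t: 8.65
ee_pos: [527.9, 139.1, 216.9]
orientation: [0.163, 3.128, 0.003]
ft_force: [1.3, 0.2, 0.4]
width: 0.8
grasp_force: 0.0
shift [-0.1096 -0.3014  0.0595] turn [0.005  0.017  0.0009]
t 8.65 pos [527.8536 139.1207 216.8573] stand 47.93079036731733 120.24302121063121 F [1.2577 0.1689 0.3991] w 0.8371779485366145 g 0.0
[[-0.9945  0.104   0.0091]
 [ 0.104   0.9946  0.0017]
 [-0.0089  0.0026 -1.    ]]
```

```bash
python3 -m jog '-0.13 -0.15 0 0 0 0 1;-0.13 -0.3 0 0 0 0 1;-0.13 -0.3 0 0 0 0 1'; python3 -m jog '0 0 0.2 0 0 0 1;0 0 0.32 0 0 0 1;0 0 0.32 0 0 0 1';  python3 go.py s 59 60 153 84
python3 - <<'E'
from fit import *
p=np.load("stand.npy")
a=get_image("scene")
for t in ("knob_top","lower_mouth","lever_pivot","lever_tip"):
  for r in pinpoint(t,"scene")[:1]:
    w=world("scene",r["xyz"]); d=R.from_euler('z',-p[2]).apply(w-[p[0],p[1],0]);print(t,r["confidence"],w,d)
cv2.imwrite("pics/c.png",ann(a,"scene",circ(p,0,0,84,16.5),(240,170,390,320),4))
E
```

```text
t: 8.95
ee_pos: [543.9, 73.5, 211.0]
orientation: [-0.168, -3.136, 0.002]
ft_force: [0.6, -0.7, -0.7]
width: 0.5
grasp_force: 0.0
t: 9.25
ee_pos: [541.5, 76.2, 144.3]
orientation: [-0.164, -3.13, 0.002]
ft_force: [-0.5, 0.5, 0.1]
width: 0.1
grasp_force: 0.0
shift [ 0.0459  0.0045 -0.0432] turn [-0.003  -0.013   0.0004]
t 9.25 pos [541.5395  76.1934 144.2957] stand 68.12488004600348 59.092810179599816 F [-0.4717  0.4552  0.0841] w 0.11328536937666199 g 0.0
[[-0.9945  0.1043 -0.0069]
 [ 0.1043  0.9945 -0.0009]
 [ 0.0068 -0.0016 -1.    ]]
knob_top 0.94 [520.9 118.8 106.1] [ 43.1  99.3 106.1]
lower_mouth 0.97 [464.   23.3  87.2] [-3.5 -1.6 87.2]
lever_pivot 0.9 [520.4  77.1  87.8] [47.  57.8 87.8]
lever_tip 0.72 [510.6  82.9 153.8] [ 36.7  62.5 153.8]
```

View pics/c.png

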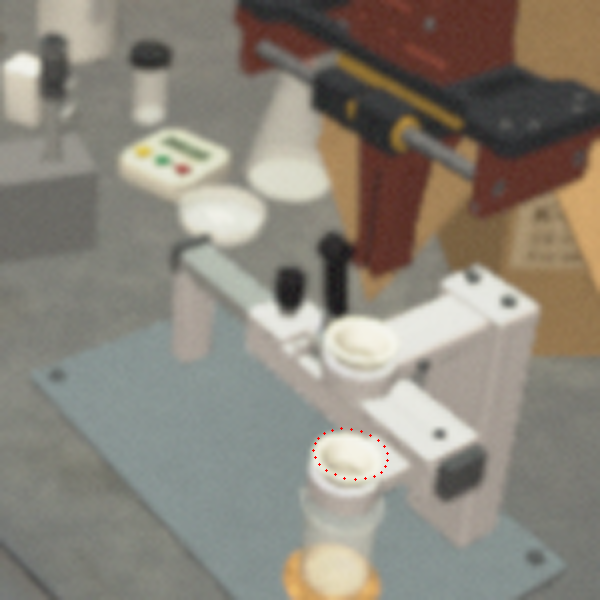

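The lower guide is home, with its ring at crop (348,455) on the prediction. The lever is upright at (335,270) and the fingers are behind it. Now I'll press it over along its arc.

```bash
python3 -m jog '0.065 0.004 -0.025 0 0 0 1;0.11 0.004 -0.025 0 0 0 1;0.14 0.004 -0.02 0 0 0 1;0.18 0.004 0 0 0 0 1;0.22 0.004 0.02 0 0 0 1;0.25 0.004 0.055 0 0 0 1;0.275 0.004 0.095 0 0 0 1'; python3 go.py s 8 60 110 84
```

```text
t: 10.2
ee_pos: [488.7, 82.7, 128.0]
orientation: [-0.164, -3.137, 0.0]
ft_force: [0.7, 0.4, 1.7]
width: 0.5
grasp_force: 0.7
shift [ 0.0346 -0.0003  0.09  ] turn [-0.0003 -0.0014  0.0005]
t 10.2 pos [488.7483  82.7299 128.0031] stand 14.939544436893895 60.07055388369689 F [0.6703 0.4111 1.7024] w 0.4863437219317121 g 0.6794914556667209
[[-0.9946  0.1042 -0.0007]
 [ 0.1042  0.9946 -0.0001]
 [ 0.0007 -0.0002 -1.    ]]
```

```bash
python3 -m jog '0.02 0 0.03 0 0 0 1;0.03 0 0.06 0 0 0 1;0.035 0 0.08 0 0 0 1;0.035 0 0.09 0 0 0 1;0.035 0 0.09 0 0 0 1'; python3 -m jog '0 0 0.015 0 0 0 1;0 0 0.015 0 0 0 1';python3 go.py s 8 60 108 84
```

```text
t: 10.7
ee_pos: [482.5, 83.4, 110.4]
orientation: [-0.164, -3.136, 0.0]
ft_force: [0.1, 0.2, 0.6]
width: 0.7
grasp_force: 0.0
t: 10.9
ee_pos: [482.7, 83.5, 109.4]
orientation: [-0.164, -3.137, -0.0]
ft_force: [-7.9, -0.2, 25.8]
width: 0.3
grasp_force: 13.3
shift [ 0.0042 -0.0011  0.0072] turn [ 0.     -0.0007  0.0005]
t 10.9 pos [482.7033  83.5196 109.4306] stand 8.845056419779489 60.22351350608904 F [-7.8687 -0.1616 25.8273] w 0.34675540684676365 g 13.253099005669355
[[-0.9945  0.1043 -0.0004]
 [ 0.1043  0.9945  0.0001]
 [ 0.0004  0.     -1.    ]]
```

```bash
python3 -m jog '0 0 0.006 0 0 0 1;0 0 0.006 0 0 0 1;0 0 0.006 0 0 0 1'; python3 -m jog '0 0 -0.1 0 0 0 1;0 0.05 -0.35 0 0 0 1;0 0.25 -0.6 0 0 0 0;0 0.5 -0.72 0 0 0 0;0 0.75 -0.72 0 0 0 0;0 0.75 -0.72 0 0 0 0'; python3 go.py w 506 366 255 70
python3 - <<'E'
from fit import *
p=np.load("stand.npy")
a=get_image("scene")
for t in ("lower_mouth","lever_pivot","lever_tip"):
  for r in pinpoint(t,"scene")[:1]:
    w=world("scene",r["xyz"]); d=R.from_euler('z',-p[2]).apply(w-[p[0],p[1],0]);print(t,r["confidence"],w,d)
cv2.imwrite("pics/d.png",ann(a,"scene",circ(p,0,0,84,16.5),(240,200,390,320),4))
E
```

```text
t: 11.2
ee_pos: [482.7, 83.5, 109.1]
orientation: [0.164, 3.137, 0.0]
ft_force: [-11.3, -0.8, 37.8]
width: 0.4
grasp_force: 18.8
t: 11.8
ee_pos: [499.4, 236.3, 252.4]
orientation: [0.16, 3.134, 0.004]
ft_force: [0.3, 0.0, -0.5]
width: 29.0
grasp_force: 0.0
shift [ 0.0335  0.6484 -0.0116] turn [0.006  0.0058 0.4712]
t 11.8 pos [499.4328 236.3241 252.3517] stand 9.496867742219582 213.93978232032214 F [ 0.3264  0.0201 -0.4706] w 29.00386549112397 g 0.0
[[-0.9948  0.1022  0.0037]
 [ 0.1022  0.9948  0.0024]
 [-0.0034  0.0027 -1.    ]]
lower_mouth 0.33 [523.  121.  105.9] [ 45.  101.7 105.9]
lever_pivot 0.84 [521.2  77.9  86.7] [47.7 58.7 86.7]
lever_tip 0.57 [453.5  89.5  85.2] [-20.8  63.1  85.2]
```

View pics/d.png

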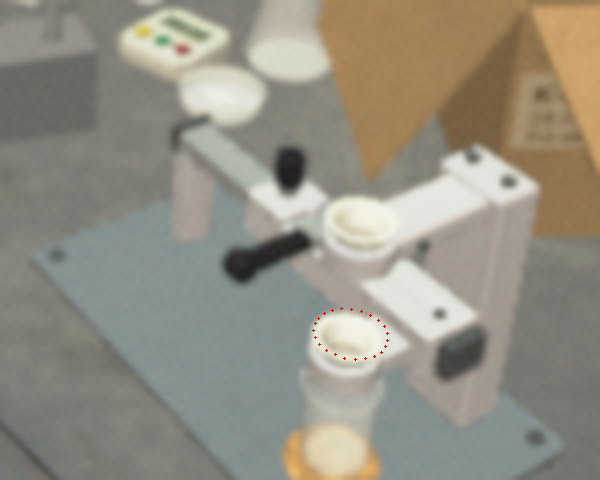

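The lever is flat, reaching crop (240,263), and the guide is still home. Next I'll locate the shaft's coupling.

Run:
```python
from h import *
print(tri((235.4,165),(232.8,205.7)), onz('top',(232.8,205.7),190), onz('scene',(235.4,165),190), onz('scene',(236,179.8),150))
# coupling centroid by dark mask, raw images (arm away)
for n,box in(("scene",(226,160,245,184)),("top",(226,198,242,218))):
    g=cv2.imread(f"pics/raw_{n}.png",0); u0,v0,u1,v1=box; m=g[v0:v1,u0:u1]<75
    k,l,s,c=cv2.connectedComponentsWithStats(m.astype(np.uint8)); i=1+np.argmax(s[1:,4]) 
    print(n,s[i],c[i]+[u0,v0])
print(pix("top",[[506,366,190],[506,366,150],[506,366,60]]),pix("scene",[[506,366,190],[506,366,150],[506,366,60]]))
for n in("scene","top"):
    get_image(n)
    for r in look_for("shaft",n)[:3]: print(n,r["confidence"],world(n,r["xyz"]))
```

```text
[507.  363.9 187.3] [507.4 363.2 190. ] [502.7 359.1 190. ] [504.4 360.7 150. ]
scene [ 7 10  5 10 34] [235.6 174.7]
top [5 7 3 3 7] [232.  205.7]
[[231.7 206.2]
 [233.  207.8]
 [235.4 210.8]] [[234.9 163.7]
 [235.3 178.9]
 [236.2 210.7]]
top 0.55 [475.7  85.2  92.2]
```

```bash
python3 -m jog '0.015 0.25 -0.01 0 0 0.235 -0.1; 0.033 0.45 -0.01 0 0 0.47 -0.1; 0.033 0.638 -0.01 0 0 0.47 -0.1; 0.033 0.638 -0.01 0 0 0.47 -0.1; 0.033 0.638 -0.01 0 0 0.47 -0.1'; python3 go.py w 506 364.5 171 70
python3 - <<'E'
from fit import *
a=get_image("scene"); cv2.imwrite("pics/e.png",cv2.resize(a[100:250,170:320,::-1],None,fx=4,fy=4,interpolation=cv2.INTER_CUBIC))
E
```

```text
t: 12.7
ee_pos: [504.9, 359.7, 251.8]
orientation: [-0.547, -3.093, 0.002]
ft_force: [-0.1, -0.3, -0.5]
width: 48.0
grasp_force: 0.0
shift [0.0029 0.025  0.404 ] turn [-0.0025 -0.0011 -0.0014]
t 12.7 pos [504.9046 359.6966 251.7994] stand 2.031753835280753 337.20765834586314 F [-0.1444 -0.2625 -0.4877] w 48.03208011054451 g 0.0
[[-0.9394  0.3427 -0.001 ]
 [ 0.3427  0.9394 -0.0011]
 [ 0.0006 -0.0013 -1.    ]]
```

View pics/e.png

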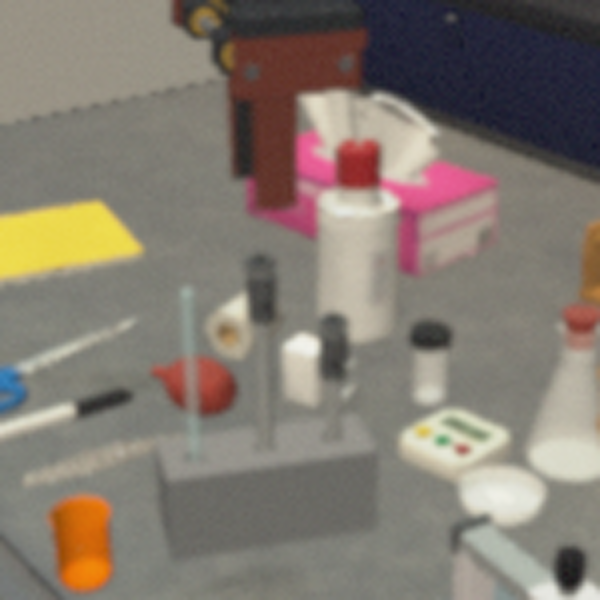

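The open fingers, with tips at (242,178) and (276,205), straddle the middle coupling at (260,262). I'll descend and grip.

```bash
python3 -m jog '0.003 0.025 0.1 0 0 0 -0.1; 0.003 0.025 0.25 0 0 0 -0.1; 0.003 0.025 0.35 0 0 0 -0.1; 0.003 0.025 0.4 0 0 0 -0.1; 0.003 0.025 0.4 0 0 0 -0.1'; python3 -m jog '0 0 0 0 0 0 0.3; 0 0 0 0 0 0 1; 0 0 0 0 0 0 1; 0 0 0 0 0 0 1; 0 0 0 0 0 0 1; 0 0 0 0 0 0 1'; python3 go.py w 506 364.5 321 70
```

```text
t: 13.25
ee_pos: [505.8, 363.4, 171.3]
orientation: [-0.549, -3.091, 0.003]
ft_force: [-0.0, 0.8, -0.2]
width: 48.1
grasp_force: 0.0
t: 13.85
ee_pos: [506.6, 365.5, 173.1]
orientation: [0.547, 3.093, 0.001]
ft_force: [0.2, 0.3, 4.0]
width: 17.6
grasp_force: 30.0
shift [ 0.0005 -0.005  -0.7393] turn [ 0.002   0.0013 -0.0025]
t 13.85 pos [506.5905 365.5089 173.1394] stand 3.1003255447953677 343.1644687960251 F [0.2021 0.3377 4.0019] w 17.55341209375242 g 30.000403225421906
[[-0.9392  0.3432  0.001 ]
 [ 0.3432  0.9392  0.0008]
 [-0.0007  0.0011 -1.    ]]
```

```bash
python3 -m jog '0 0 -0.08 0 0 0 1; 0 0 -0.2 0 0 0 1; 0 0 -0.38 0 0 0 1; 0 0 -0.55 0 0 0 1; 0 0 -0.7 0 0 0 1; 0 0 -0.78 0 0 0 1; 0 0 -0.8 0 0 0 1; 0 0 -0.8 0 0 0 1'; python3 go.py s 0 0 333 84
```

```text
t: 14.65
ee_pos: [506.1, 365.0, 333.2]
orientation: [0.548, 3.093, 0.001]
ft_force: [-0.5, 0.1, -2.4]
width: 17.3
grasp_force: 30.0
shift [-0.4037 -1.6651  0.0001] turn [ 0.0009  0.001  -0.4693]
t 14.65 pos [506.1172 365.0486 333.1577] stand 2.677833483371927 342.657160262618 F [-0.4623  0.0922 -2.3757] w 17.318437758265308 g 29.998083114624023
[[-0.9392  0.3433  0.0006]
 [ 0.3433  0.9392  0.0003]
 [-0.0004  0.0005 -1.    ]]
```

```bash
python3 -m jog '-0.03 -0.13 0 0 0 0 1; -0.075 -0.31 0 0 0 0 1; -0.12 -0.5 0 0 0 0 1; -0.16 -0.68 0 0 0 0 1; -0.2 -0.83 0 0 0 0 1; -0.2 -0.83 0 0 0 0 1' >/dev/null; python3 -m jog '-0.04 -0.18 0 0 0 0 1; -0.09 -0.36 0 0 0 0 1; -0.13 -0.54 0 0 0 0 1; -0.165 -0.68 0 0 0 0 1; -0.19 -0.78 0 0 0 0 1; -0.2 -0.83 0 0 0 0 1;-0.2 -0.83 0 0 0 0 1;-0.2 -0.83 0 0 0 0 1'; python3 go.py s 0 0 333 70
python3 - <<'E'
from fit import *
p=np.load("stand.npy"); o=get_obs(); S=[]
for n,b in (("scene",(250,120,400,320)),("top",(320,180,400,260))):
    a=get_image(n); T=o["ee_pos"]
    pts=circ(p,0,0,150,16.5)+[T+[0,0,-163+i*10] for i in range(14)]
    S.append(ann(a,n,pts,b,3 if n=="scene" else 4))
h=max(i.shape[0] for i in S); S=[cv2.copyMakeBorder(i,0,h-i.shape[0],0,0,cv2.BORDER_CONSTANT) for i in S]
cv2.imwrite("pics/f.png",np.hstack(S)[:600,:800])
for n in("scene","top"):
    get_image(n)
    for r in pinpoint("shaft",n)[:2]+pinpoint("upper_mouth",n)[:1]: print(n,r["confidence"],world(n,r["xyz"]))
E
```

```text
t: 16.05
ee_pos: [467.5, 26.6, 332.1]
orientation: [-0.548, -3.093, -0.0]
ft_force: [0.8, 0.7, -1.1]
width: 17.4
grasp_force: 30.0
shift [-0.0041 -0.0092 -0.0045] turn [ 0.0003 -0.0015 -0.0027]
t 16.05 pos [467.4606  26.5587 332.1055] stand -0.35487400758323 1.980555872691242 F [ 0.7808  0.7197 -1.0644] w 17.422897721627283 g 29.998352229595184
[[-0.9392  0.3433 -0.0007]
 [ 0.3433  0.9392  0.0004]
 [ 0.0008  0.0002 -1.    ]]
scene 0.6 [465.3  29.1 168.4]
scene 0.89 [463.3  24.  151.1]
top 0.54 [466.5  28.2 171. ]
top 0.97 [468.5  25.1 151.6]
```

View pics/f.png

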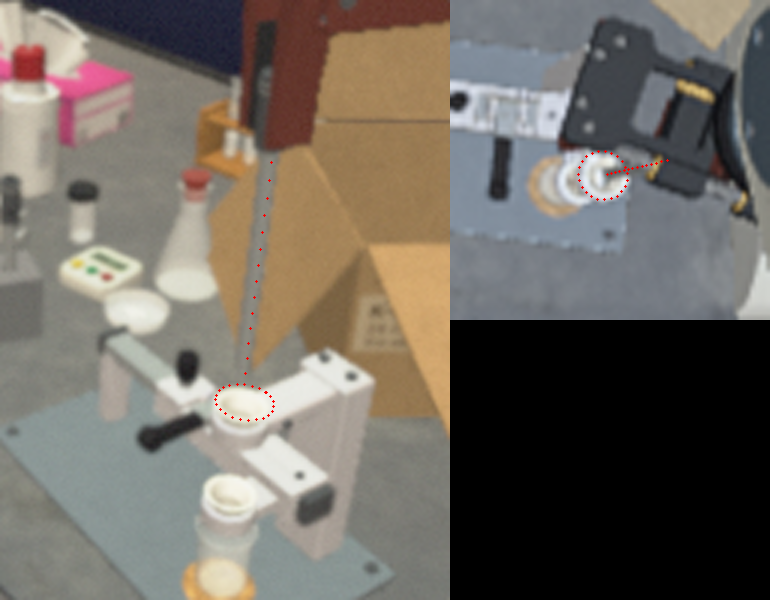

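The rod's foot is at crop (244,372), directly above the mouth ring at (244,403). The networks put it about 2–4 mm off in y. I'll correct that and lower the rod gently.

```bash
python3 -m jog '-0.004 -0.012 0 0 0 0 1; -0.004 -0.012 0.05 0 0 0 1; -0.004 -0.012 0.1 0 0 0 1; -0.004 -0.012 0.14 0 0 0 1; -0.004 -0.012 0.14 0 0 0 1'; python3 -m jog '0 0 0.02 0 0 0 1; 0 0 0.04 0 0 0 1; 0 0 0.04 0 0 0 1';python3 go.py s 0 0 195 70
```

```text
t: 16.95
ee_pos: [466.3, 23.3, 302.7]
orientation: [-0.547, -3.09, 0.001]
ft_force: [0.7, 1.1, -0.8]
width: 17.3
grasp_force: 30.0
t: 17.25
ee_pos: [467.1, 23.3, 296.0]
orientation: [-0.548, -3.093, 0.0]
ft_force: [0.7, -0.2, -1.3]
width: 17.9
grasp_force: 30.0
shift [-0.0006  0.0067  0.5052] turn [-0.0005 -0.0012 -0.0026]
t 17.25 pos [467.1048  23.3373 296.0377] stand -0.3717339852099839 -1.2603326797428238 F [ 0.6529 -0.1662 -1.3339] w 17.865553010295027 g 29.998056292533875
[[-0.9392  0.3433 -0.0007]
 [ 0.3433  0.9392 -0.    ]
 [ 0.0006 -0.0002 -1.    ]]
```

```bash
python3 -m jog '0 0 0.05 0 0 0 1; 0 0 0.1 0 0 0 1; 0 0 0.15 0 0 0 1;0 0 0.19 0 0 0 1;0 0 0.19 0 0 0 1'; python3 -m jog '0 0 0.04 0 0 0 1; 0 0 0.07 0 0 0 1; 0 0 0.07 0 0 0 1'; python3 go.py s 0 0 195 70
```

```text
t: 17.75
ee_pos: [466.4, 23.3, 257.0]
orientation: [-0.547, -3.091, 0.001]
ft_force: [-0.7, -0.7, -1.9]
width: 17.6
grasp_force: 30.0
t: 18.05
ee_pos: [466.8, 23.3, 243.6]
orientation: [-0.548, -3.092, 0.0]
ft_force: [-1.2, -0.1, -1.4]
width: 17.4
grasp_force: 30.0
shift [-0.002   0.0074  0.2432] turn [-0.001  -0.0026 -0.0028]
t 18.05 pos [466.7896  23.3134 243.6342] stand -0.6826508620482337 -1.317077041968349 F [-1.2371 -0.1134 -1.4193] w 17.355409346317796 g 29.99810367822647
[[-0.9392  0.3434 -0.0015]
 [ 0.3434  0.9392 -0.    ]
 [ 0.0014 -0.0005 -1.    ]]
```

```bash
python3 -m jog '0 0 0.03 0 0 0 1; 0 0 0.06 0 0 0 1; 0 0 0.08 0 0 0 1;0 0 0.1 0 0 0 1;0 0 0.1 0 0 0 1'; python3 -m jog '0 0 0.04 0 0 0 1; 0 0 0.08 0 0 0 1; 0 0 0.11 0 0 0 1; 0 0 0.135 0 0 0 1; 0 0 0.135 0 0 0 1; 0 0 0.135 0 0 0 1'; python3 go.py s 0 0 195 70;python3 - <<'E'
from fit import *
a=get_image("scene"); cv2.imwrite("pics/g.png",cv2.resize(a[170:330,250:390,::-1],None,fx=3.7,fy=3.7,interpolation=cv2.INTER_CUBIC))
E
```

```text
t: 18.55
ee_pos: [467.0, 23.3, 223.9]
orientation: [-0.548, -3.092, 0.0]
ft_force: [0.3, -0.5, -0.5]
width: 17.6
grasp_force: 30.0
t: 19.15
ee_pos: [467.3, 23.3, 197.4]
orientation: [-0.548, -3.093, 0.0]
ft_force: [-0.6, -0.4, -0.3]
width: 17.6
grasp_force: 30.0
shift [0.0006 0.0062 0.0118] turn [-0.0002 -0.0005 -0.0027]
t 19.15 pos [467.2958  23.339  197.3564] stand -0.18196825452830226 -1.2386661744948586 F [-0.5854 -0.3695 -0.2529] w 17.627451469425214 g 29.998186826705933
[[-0.9392  0.3433 -0.0003]
 [ 0.3433  0.9392 -0.    ]
 [ 0.0003 -0.0001 -1.    ]]
```

View pics/g.png

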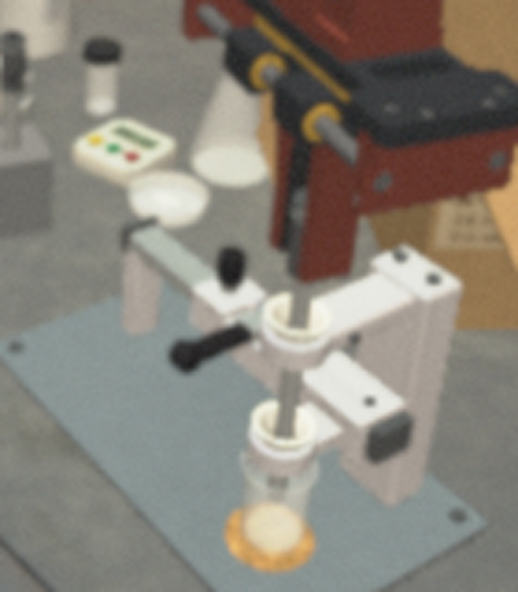

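The shaft passes through the upper guide at (298,320) and the lower one at (283,425), with its foot showing inside the beaker at (278,485), clear of the walls. Lever flat, no side forces. I'll let it settle and hand in.

```bash
python3 -m jog '0 0 0 0 0 0 1; 0 0 0 0 0 0 1; 0 0 0 0 0 0 1; 0 0 0 0 0 0 1'; python3 -c "
from workcell import *
print(close_job())"
```

```text
t: 19.6
ee_pos: [467.4, 23.3, 197.6]
orientation: [0.548, 3.093, 0.0]
ft_force: [-0.0, -0.7, -0.5]
width: 17.5
grasp_force: 30.0
the job is handed in; nothing more can be done
None
```

I handed the job in at about 20 s. The lower guide is home and the lever is pressed flat. The long shaft is held through both guides, with its foot about 34 mm above the bench, roughly halfway down the beaker. The hand-in returned no verdict.

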